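Free the flat bar from the toe clamp and lay it in the tray

ROBOT

A 6-joint arm with a two-finger parallel gripper is mounted at the origin on a cart in front of the work surface, level with it; the furniture and walls round the work are solid. World frame = base frame: x ahead of the robot, y to its left, z up, the work surface at z = 0. Lengths are in m, angles in rad, forces in N, time in s.
With the tool pointing down it reaches from about 0.225 to 0.875 m from the base axis. Payload 3.4 kg.
Tool frame: the origin (TCP) lies between the finger pads; the fingertips stand 11 mm ahead of it and the grasp point (between the pads) lies 8 mm behind it; z points along the fingers, y is the direction in which the jaws open and shut (so a half turn about z gives the same grasp; the last joint's range is limited). The gripper opens to 85 mm and grips with 20 to 120 N. Pads are 22 mm wide; open, the fingers measure 114 mm over their backs; the gripper's body (76 mm by 85 mm) begins 54 mm behind the grasp point. The pads swing forward as they close: fully open they stand 13 mm farther back than shut.
Start: joints at [-1.379, 0.276, 1.505, -0, 1.361, -0.121], TCP at [0.177, -0.547, 0.242] pointing down, gripper open.
Joint ranges: [-2.89, 2.89], [-0.75, 2.08], [0.22, 2.7], [-1.18, 4.32], [0.11, 2.71], [-2.7, 2.7]. Speed limits (rad/s): [2.57, 2.57, 3.14, 3.14, 3.14, 3.14].

INTERFACE

Orientations are given as a unit quaternion [w, x, y, z].
In Python, from rig import manip gives the robot as it stands. The module is installed in compiled form; this text tells all that it offers.
- The arm moves only by the tool move_arm, never from a script. Its argument "series" is a list that holds one entry, the list of rows, each a list of 7 numbers: the shift along the world's x, y, z in m, then the turn, a rotation vector about the world's x, y, z in rad, then the finger opening in m, from 0 to 0.0854. A call has 1 to 20 rows; each row shifts and turns the commanded pose from where the row before left it; what a row does not reach is not made up. A row lasts 1/12 s, in which the tool goes at most 41.7 mm and 7.16 degrees, less where a joint would pass 70% of its speed; a pose out of reach is approached as far as the arm can. A call with a gripper value outside its range is refused whole. The fingers move at their own pace and stop on an object; "newtons" is the grip in N (left out, the last holds). Time passes only in rows, so rows that do not move let the fingers close. It gives the time, the measured TCP pose, the force and the opening at its end, in the units of the state.
- manip.get_state(): the state, without advancing time (a new reading comes with each control period).
- manip.get_image(name): name is "scene" or "top"; returns a dict with "color" (480x640x3 uint8, red, green, blue), "fx", "fy", "cx", "cy" (pixels), "k1" (the pictures are not rectified: a ray, as slopes to the right and down, at radius r is drawn at 1 + k1 r^2 times it, then the intrinsics apply), "R" (3x3) and "t" (3): a world point X has camera coordinates R X + t. Camera axes: x right, y down, z forward; pixel columns grow to the right and rows downward; lengths in m; the calibration is good to about 2 mm. A picture is of the moment at which its call begins. There is no depth.
- manip.sign_off(): hands the job in, once; it reports no verdict.
The state is a dict: "clock": time; "qpos": joint angles; "qd": joint speeds; "effort": joint torques, N m; "position": TCP position; "ee_rot": TCP orientation; "contact_force": force on the tool from outside, world axes, zero at the start; "moment": the same for the moment, N m; "width": finger opening in m.
Only numpy, scipy, OpenCV 4.12 (cv2) and the standard library are available. Lean on these libraries where they do the work, as an engineer would, in place of code of your own. Each camera call takes 0.05 s, during which the arm holds its last target.

TASK

Using the hexagonal knob on its sloping head, slide the clamp's jaw fully back, away from the steel plate, then lift the plate out of its nest and lay it flat in the steel tray without dropping it. The jaw may or may not be locked, which only pulling it will tell: if it will not slide, turn the knob part of the way, one way or the other, until it does (it locks at both ends of its turn and is free in the middle). Leave the jaw open and do not disturb the loose things lying nearby.

Things in the scene. Friction and masses are not known exactly. Their poses are not given: they have to be found in the camera images.
- fixture: Toe-clamp fixture bolted to the table: dark base plate 260 x 330 x 12 mm. Origin on its underside, z up; the base spans local x -170 to +90 mm, y -165 to +165 mm. The robot stands on its -x side. The jaw slides back along local +y.
- nest (a point): Where the middle of the plate's underside lies, 36 mm above the table, axes as the fixture. The plate lies on two rests 14 mm wide, 52 mm before and behind this point in x; between them fingers have free depth down to 12 mm above the table on both long sides. Locators up to 50 mm above the table stand at the plate's two ends and, 2 mm off, beside its -y edge at the rests.
- guard_edge (a point): Middle of the upper edge of the aluminium spatter guard behind the knob, 170 mm above the table. The 200 mm wide sheet (along the fixture's y) runs from here down and back, parallel to the knob's axis and 50 mm from it, so it stands over the jaw: the knob is reached from the robot's side with the hand leaning along its axis.
- jaw (a joint): Sliding jaw: 0 m = forward, its toe 20 mm over the plate; 0.080 m = fully back. Slides along the fixture's +y with about 3 N of friction and stays where left. When locked it gives 2 to 6 mm of play and then stops dead; once it has gone 12 mm it is free to slide.
- toe_tip (a point): Middle of the lower front edge of the jaw's steel toe (36 mm wide, 12 mm thick, underside 49.5 mm above the table); moves with the jaw.
- knob_centre (a point): Centre of the black hexagonal knob on the jaw, 36 mm across flats, 30 mm high; the jaw is pulled by it. z is its turning axis, pointing out of the knob, leaning 35 degrees from vertical towards the fixture's -x side; local x is normal to one pair of flats (others every 60 degrees). It fits its spindle at any angle, so its angle does not show the lock's state.
- lock_axis (a point): Where the knob's axis leaves the jaw's sloping face, 27 mm below the knob's centre. The knob turns the hidden lock 1.4 rad between two hard stops against about 0.12 N m. The jaw is free only within about 0.3 rad either side of mid-travel and locked nearer either end; the start may be anywhere in the travel.
- plate_centre (a point): Centre of the loose flat steel plate, 150 x 55 x 10 mm; local y along its 150 mm length, z through its thickness. Its underside lies on the nest's rests, long side along the fixture's x. Grasp from above across the 55 mm width at mid length.
- tray_in (a point): Centre of the inner floor of the fixed open steel tray, outside 240 (local x) x 200 (local y) x 22 mm, walls 4 mm; z up. The plate goes flat on this floor.
- tape: Roll of masking tape, 100 mm across, 24 mm high, bystander; origin at the centre of its underside.
- tin: Green paste tin with pale lid, 69 mm across, 46 mm high, bystander; origin at the centre of its underside.
- measure: Yellow and black tape measure, 72 x 79 x 36 mm, bystander; origin at the centre of its underside.

How it is judged:
By the outcome, as a careful person would: the job done as asked, in the order asked, and still so for the second after the job is handed in, with the robot touching nothing.
It also fails if it takes over 72 s, if anything falls off the work surface, if the arm or the gripper's body presses on something with over 40 N, if the wrist force passes 120 N, or if a joint passes its speed limit or range.

## Working session

There is one attempt and no reset: what is moved stays moved. The work goes in short steps, Python scripts to look and compute and a tool call to move; the robot and the scene stay as the last step left them, time stands still between calls to the robot, and variables do not carry over. Pictures are saved under pics/ and viewed, and the job is handed in when it is done.

Besides the shell and the picture viewer there is one more tool, called after "Call:" by a JSON object that holds its "name" and its "arguments", one argument or row to a line. move_arm: Moves the arm, as the interface text tells. Its arguments: {"type":"object","properties":{"series":{"type":"array"},"newtons":{"type":"number"}},"required":["series"]}

```bash
mkdir -p pics; python3 - <<'E'
from rig import manip
import cv2,numpy as np
s=manip.get_state(); print({k:np.round(v,4).tolist() for k,v in s.items()})
for n in ("scene","top"):
    d=manip.get_image(n); cv2.imwrite(f"pics/{n}0.png",d["color"][:,:,::-1])
    print(n,d["fx"],d["fy"],d["cx"],d["cy"],d["k1"],np.round(d["R"],4).tolist(),np.round(d["t"],4).tolist(), (-np.array(d["R"]).T@np.array(d["t"])).round(3))
E
```

```text
{'clock': 0.0, 'qpos': [-1.379, 0.2766, 1.5062, 0.0, 1.3607, -0.121], 'qd': [0.0014, -0.0002, -0.0011, 0.0014, -0.0005, -0.0016], 'effort': [-0.0006, -41.677, -24.5803, -0.0002, 0.0113, -0.0], 'position': [0.1768, -0.5466, 0.2414], 'ee_rot': [-0.0009, 0.9878, 0.1558, -0.0], 'contact_force': [-0.214, 0.088, -0.2233], 'moment': [0.0171, -0.0181, -0.0459], 'width': 0.0854}
scene 607.7452920914765 607.7452920914765 322.0877645402409 231.47958085148127 -0.17603028727428233 [[-0.8648, -0.502, 0.008], [-0.3091, 0.5199, -0.7963], [0.3956, -0.6912, -0.6048]] [0.4696, 0.3089, 1.5952] [-0.129  1.178  1.207]
top 601.7897948900631 601.7897948900631 320.1465151950054 243.56485955511772 -0.06858871690516405 [[-0.0006, -0.9998, -0.0188], [-0.9883, 0.0035, -0.1524], [0.1524, 0.0184, -0.9881]] [-0.0382, 0.6102, 1.4961] [ 0.375 -0.068  1.571]
```

View pics/scene0.png

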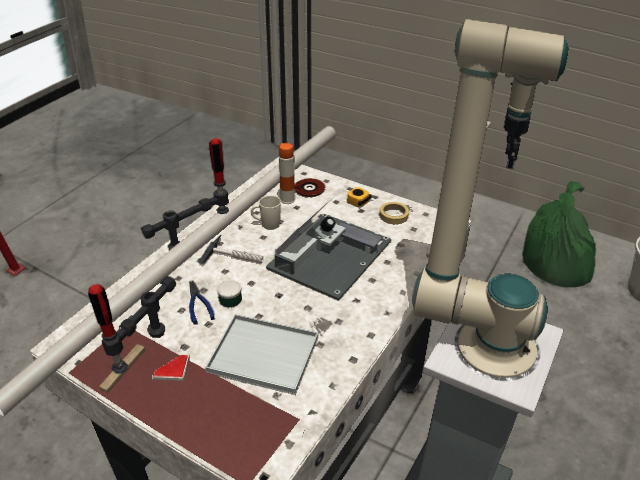

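View pics/top0.png

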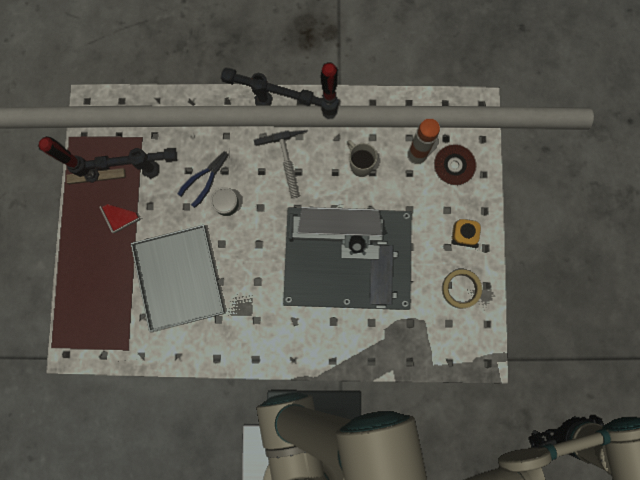

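```bash
python3 - <<'E'
import cv2
a=cv2.imread("pics/top0.png")[195:325,270:430]; cv2.imwrite("pics/top0z.png",cv2.resize(cv2.convertScaleAbs(a,alpha=1.6),None,fx=5,fy=4.6*1,interpolation=cv2.INTER_CUBIC)[:600])
a=cv2.imread("pics/scene0.png")[195:305,255:405]; cv2.imwrite("pics/scene0z.png",cv2.resize(a,None,fx=5,fy=5,interpolation=cv2.INTER_CUBIC))
E
```

```text
(no output)
```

View pics/top0z.png

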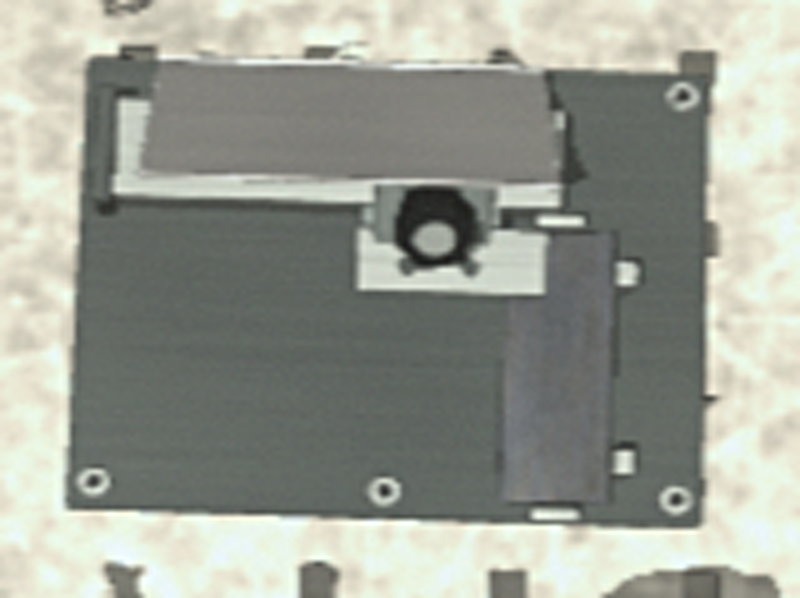

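View pics/scene0z.png

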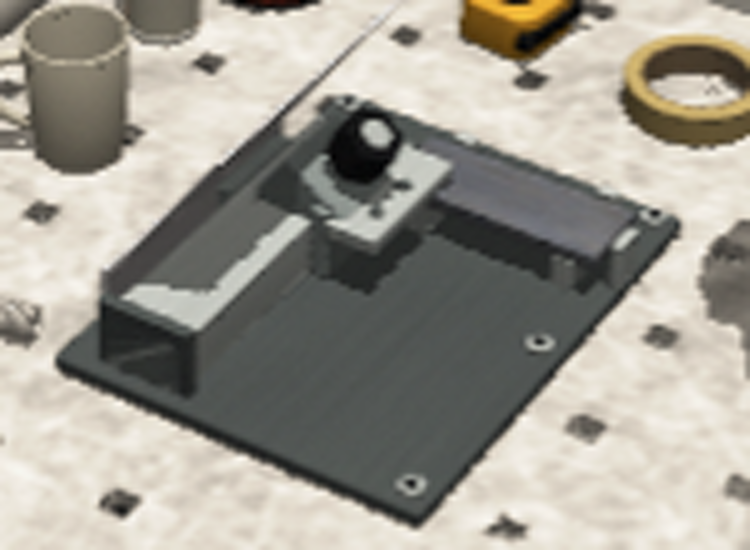

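```bash
cat > h.py <<'E'
import numpy as np,cv2
from scipy.spatial.transform import Rotation as Ro
from rig import manip
def cam(n):
    return manip.get_image(n)
def ray(d,u,v):
    K=np.array([[d["fx"],0,d["cx"]],[0,d["fy"],d["cy"]],[0,0,1.]])
    p=cv2.undistortPoints(np.array([[[u,v]]],float),K,np.array([d["k1"],0,0,0,0.]))[0,0]
    R=np.array(d["R"]);t=np.array(d["t"])
    return -R.T@t, R.T@np.array([p[0],p[1],1.])
def onz(d,u,v,z):
    c,r=ray(d,u,v); return c+r*(z-c[2])/r[2]
def proj(d,X):
    K=np.array([[d["fx"],0,d["cx"]],[0,d["fy"],d["cy"]],[0,0,1.]])
    R=np.array(d["R"]);t=np.array(d["t"],float)
    return cv2.projectPoints(np.array(X,float).reshape(-1,1,3),cv2.Rodrigues(R)[0],t,K,np.array([d["k1"],0,0,0,0.]))[0].reshape(-1,2)
def tri(d1,p1,d2,p2):
    c1,r1=ray(d1,*p1);c2,r2=ray(d2,*p2)
    s=np.linalg.lstsq(np.c_[r1,-r2],c2-c1,rcond=None)[0]
    a=c1+r1*s[0];b=c2+r2*s[1]; return (a+b)/2,np.linalg.norm(a-b)
E
python3 - <<'E'
from h import *
T=cam("top");S=cam("scene")
tz=lambda x,y:((x+.5)/5-.5+270,(y+.5)/4.6-.5+195)
sz=lambda x,y:((x+.5)/5-.5+255,(y+.5)/5-.5+195)
pr=lambda n,p:print(n,np.round(p,4))
for n,q in dict(TL=(90,60),TR=(712,77),BL=(68,505),BR=(703,523)).items(): pr("base "+n,onz(T,*tz(*q),.012))
for n,q in dict(near=(417,518),left=(60,360),right=(678,225)).items(): pr("base s "+n,onz(S,*sz(*q),.012))
for n,q in dict(b1=(93,481),b2=(384,490),b3=(676,499),b4=(682,96)).items(): pr("bolt "+n,onz(T,*tz(*q),.012))
for n,q in dict(b2=(540,342),b1=(411,484),b3=(655,213)).items(): pr("bolt s "+n,onz(S,*sz(*q),.012))
for n,q in dict(tr=(612,235),br=(608,502),bl=(505,500),ml=(508,330)).items(): pr("plate "+n,onz(T,*tz(*q),.046))
pr("knobtop",tri(T,tz(434,240),S,sz(380,132))[0]); print(tri(T,tz(434,240),S,sz(380,132))[1])
for n,q in dict(toeBR=(547,295),toeTR=(549,232),toeBL=(358,290)).items(): pr("toe "+n,onz(T,*tz(*q),.0615))
# tray
pr("tray rough",0)
for q in [(133,243),(206,226),(225,313),(152,331)]: pr("tray",onz(T,*q,.022))
E
```

```text
base TL [0.712  0.0474 0.012 ]
base TR [ 0.7006 -0.2814  0.012 ]
base BL [0.4565 0.0569 0.012 ]
base BR [ 0.4458 -0.2708  0.012 ]
base s near [0.4556 0.0605 0.012 ]
base s left [0.7083 0.0496 0.012 ]
base s right [ 0.4428 -0.2624  0.012 ]
bolt b1 [0.47  0.044 0.012]
bolt b2 [ 0.4647 -0.1065  0.012 ]
bolt b3 [ 0.4592 -0.2571  0.012 ]
bolt b4 [ 0.6895 -0.2653  0.012 ]
bolt s b2 [ 0.4662 -0.1137  0.012 ]
bolt s b1 [0.4724 0.0374 0.012 ]
bolt s b3 [ 0.461  -0.2662  0.012 ]
plate tr [ 0.604  -0.2233  0.046 ]
plate br [ 0.4559 -0.2187  0.046 ]
plate bl [ 0.4571 -0.1667  0.046 ]
plate ml [ 0.551  -0.1694  0.046 ]
knobtop [ 0.5905 -0.1297  0.1142]
0.001888741507344373
toe toeBR [ 0.5684 -0.1883  0.0615]
toe toeTR [ 0.6034 -0.1899  0.0615]
toe toeBL [ 0.5715 -0.0929  0.0615]
tray rough 0
tray [0.6171 0.4548 0.022 ]
tray [0.6617 0.2615 0.022 ]
tray [0.4339 0.206  0.022 ]
tray [0.3873 0.3947 0.022 ]
```

```bash
python3 - <<'E'
import cv2
a=cv2.imread("pics/top0.png")[228:268,335:385]; cv2.imwrite("pics/kt.png",cv2.resize(cv2.convertScaleAbs(a,alpha=2.5,beta=10),None,fx=14,fy=14,interpolation=cv2.INTER_CUBIC))
a=cv2.imread("pics/scene0.png")[208:243,312:352]; cv2.imwrite("pics/ks.png",cv2.resize(cv2.convertScaleAbs(a,alpha=2.5,beta=10),None,fx=14,fy=14,interpolation=cv2.INTER_CUBIC))
E
```

```text
(no output)
```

View pics/kt.png

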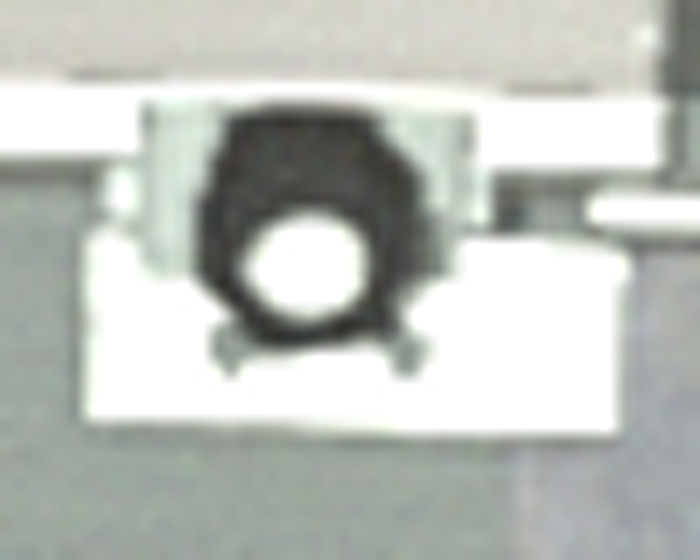

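View pics/ks.png

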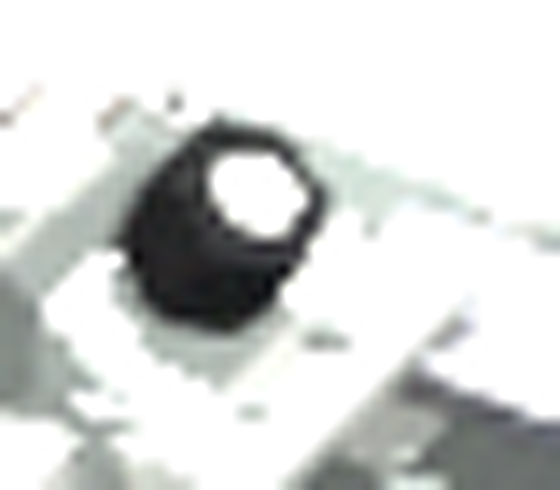

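```bash
python3 - <<'E'
from h import *
yaw=-0.036
F=Ro.from_euler('z',yaw)
ax=F.apply([-np.sin(np.radians(35)),0,np.cos(np.radians(35))]); ex=F.apply([np.cos(np.radians(35)),0,np.sin(np.radians(35))]); ey=F.apply([0,1,0])
P0=np.array([.5905,-.1297,.1142])
for n,f in (("top","top0"),("scene","scene0")):
    d=cam(n)
    im=cv2.cvtColor(cv2.imread(f"pics/{f}.png"),cv2.COLOR_BGR2GRAY)
    c=proj(d,P0)[0]; x0,y0=int(c[0])-14,int(c[1])-14
    z=cv2.resize(im[y0:y0+30,x0:x0+30],None,fx=8,fy=8,interpolation=cv2.INTER_CUBIC)
    cs,_=cv2.findContours((z<55).astype(np.uint8),cv2.RETR_EXTERNAL,cv2.CHAIN_APPROX_NONE)
    k=max(cs,key=cv2.contourArea)
    print(n,c,cv2.contourArea(k)/64)
    pts=[]
    for q in cv2.approxPolyDP(k,5,True)[:,0]:
        o,r=ray(d,(q[0]+.5)/8-.5+x0,(q[1]+.5)/8-.5+y0); s=((P0-o)@ax)/(r@ax); w=o+r*s-P0
        pts.append((w@ex*1e3,w@ey*1e3))
    for p in pts: print(np.round(p,1),"r",round(np.hypot(*p),1),"ang",round(np.degrees(np.arctan2(p[1],p[0]))))
    # rectified view of top plane for the eye, 5px/mm... 60mm square
    g=np.arange(-30,30,.15); A,B=np.meshgrid(g,g)
    W=P0+ (-B.ravel()[:,None]*ex*1e-3)+(-A.ravel()[:,None]*ey*1e-3)
    m=proj(d,W).astype(np.float32).reshape(400,400,2)
    col=cv2.imread(f"pics/{f}.png"); o=cv2.remap(col,m[...,0],m[...,1],cv2.INTER_CUBIC)
    cv2.imwrite(f"pics/rect_{n}.png",cv2.convertScaleAbs(o,alpha=2.2,beta=10))
a=np.hstack([cv2.imread("pics/rect_top.png"),cv2.imread("pics/rect_scene.png")]);cv2.imwrite("pics/rect.png",a)
E
```

```text
top [356.54578034 247.12216228] 243.84375
[30.5 15. ] r 33.9 ang 26
[12.7 20.3] r 24.0 ang 58
[ 0.1 19.8] r 19.8 ang 90
[-7.5 13.1] r 15.1 ang 120
[-12.6  12.6] r 17.8 ang 135
[-15.5   5.7] r 16.5 ang 160
[-12.6 -15.9] r 20.3 ang -128
[ -4.4 -16.1] r 16.7 ang -105
[  1.7 -22.9] r 22.9 ang -86
[ 20.5 -18.2] r 27.5 ang -42
[31.9 -8.3] r 33.0 ang -15
scene [330.27869632 220.9575574 ] 166.140625
[17.8 -4. ] r 18.3 ang -13
[19.2 27.1] r 33.2 ang 55
[14.7 44.7] r 47.1 ang 72
[ 9.7 42.8] r 43.9 ang 77
[ 7.2 48.8] r 49.3 ang 82
[-0.5 51.8] r 51.8 ang 91
[-7.6 49. ] r 49.6 ang 99
[-19.3  35.9] r 40.8 ang 118
[-20.8  23.5] r 31.3 ang 131
[-10.9 -12.9] r 16.9 ang -130
[  4.6 -15.7] r 16.4 ang -74
```

View pics/rect.png

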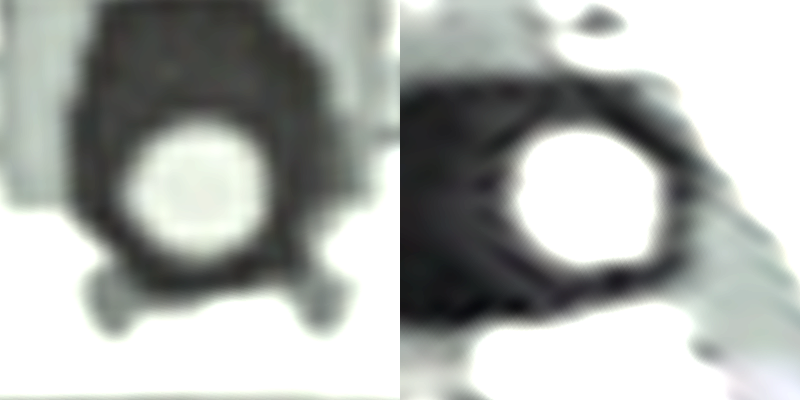

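```bash
python3 - <<'E'
from h import *
o=[]
for n,f in (("top","top0"),("scene","scene0")):
    d=cam(n); c=proj(d,[.5905,-.1297,.1142])[0]; x0,y0=int(c[0])-15,int(c[1])-15
    im=cv2.imread(f"pics/{f}.png")[y0:y0+30,x0:x0+30].astype(float)
    im=255*np.clip(im/110,0,1)**.7
    o.append(cv2.resize(im.astype(np.uint8),None,fx=13,fy=13,interpolation=cv2.INTER_NEAREST))
cv2.imwrite("pics/kk.png",np.hstack(o))
E
```

```text
(no output)
```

View pics/kk.png

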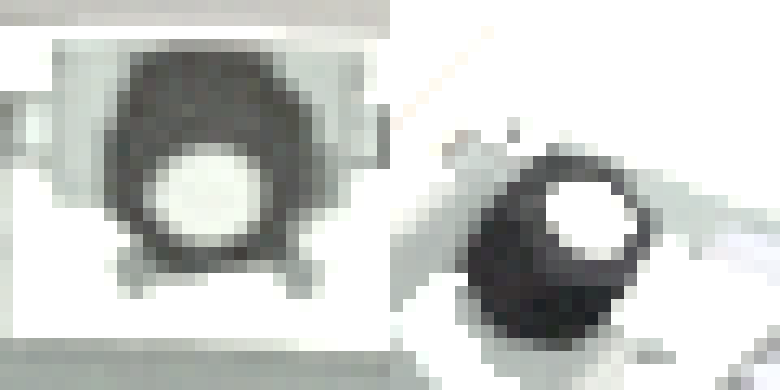

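```bash
python3 - <<'E'
from h import *
F=Ro.from_euler('z',-.036);r35=np.radians(35)
ax=F.apply([-np.sin(r35),0,np.cos(r35)]); ex=F.apply([np.cos(r35),0,np.sin(r35)]); ey=F.apply([0,1,0])
P0=np.array([.5905,-.1297,.1142])
for n,L in (("scene",[(535,268),(652,215),(625,165),(540,155),(620,280),(500,190),(590,220)]),("top",[(150,265),(285,255),(325,185),(105,190),(208,192)])):
    d=cam(n); c=proj(d,P0)[0]; x0,y0=int(c[0])-15,int(c[1])-15
    for q in L:
        u=(q[0]-(390 if n=="scene" else 0))/13-.5+x0; v=q[1]/13-.5+y0
        o,r=ray(d,u,v); w=o+r*((P0-o)@ax)/(r@ax)-P0
        a,b=w@ex*1e3,w@ey*1e3
        print(n,q,round(a,1),round(b,1),"ang",round(np.degrees(np.arctan2(b,a))))
g=cam("top")
for q in [(142.,172),(560,185)]:
    print("guard",onz(g,q[0]/5+270,q[1]/4.6+195,.170).round(4))
E
```

```text
scene (535, 268) 0.5 26.0 ang 89
scene (652, 215) -9.4 -13.2 ang -125
scene (625, 165) 3.5 -18.1 ang -79
scene (540, 155) 18.9 -0.2 ang -1
scene (620, 280) -15.2 8.9 ang 150
scene (500, 190) 19.3 16.9 ang 41
scene (590, 220) -0.2 2.6 ang 95
top (150, 265) -13.5 10.5 ang 142
top (285, 255) -10.4 -14.9 ang -125
top (325, 185) 4.6 -21.6 ang -78
top (105, 190) 2.0 19.6 ang 84
top (208, 192) 2.3 0.2 ang 5
guard [0.6179 0.0097 0.17  ]
guard [ 0.6104 -0.1876  0.17  ]
```

```bash
cat >> h.py <<'E'
F=Ro.from_euler('z',-.036);r35=np.radians(35)
ax=F.apply([-np.sin(r35),0,np.cos(r35)]); ex=F.apply([np.cos(r35),0,np.sin(r35)]); ey=F.apply([0,1,0])
C=np.array([.599,-.130,.102])
def knobR(phi,sgn=-1):
    z=-ax;y=sgn*(np.cos(np.radians(phi))*ex+np.sin(np.radians(phi))*ey);x=np.cross(y,z)
    return Ro.from_matrix(np.c_[x,y,z])
def cur():
    s=manip.get_state();q=s["ee_rot"];return s,np.array(s["position"]),Ro.from_quat([q[1],q[2],q[3],q[0]])
def delta(P,R):
    s,p,r=cur();print("d",np.round(P-p,4),"rv",np.round((R*r.inv()).as_rotvec(),4))
E
python3 - <<'E'
from h import *
delta(C+.09*ax,knobR(68)); print(C+.09*ax,C-.007*ax)
E
```

```text
d [ 0.3705  0.419  -0.0666] rv [ 0.2027 -0.5906 -0.7094]
[ 0.54741157 -0.12814201  0.17572368] [ 0.60301243 -0.13014451  0.09626594]
```

Call:
{"name": "move_arm", "arguments": {
  "series": [
    [[0.0185,0.021,0,0.0101,-0.0295,-0.0355,0.06],[0.0185,0.021,0,0.0101,-0.0295,-0.0355,0.06],[0.0185,0.021,0,0.0101,-0.0295,-0.0355,0.06],[0.0185,0.021,0,0.0101,-0.0295,-0.0355,0.06],[0.0185,0.021,0,0.0101,-0.0295,-0.0355,0.06],[0.0185,0.021,0,0.0101,-0.0295,-0.0355,0.06],[0.0185,0.021,0,0.0101,-0.0295,-0.0355,0.06],[0.0185,0.021,0,0.0101,-0.0295,-0.0355,0.06],[0.0185,0.021,0,0.0101,-0.0295,-0.0355,0.06],[0.0185,0.021,0,0.0101,-0.0295,-0.0355,0.06],[0.0185,0.021,-0.0065,0.0101,-0.0295,-0.0355,0.06],[0.0185,0.021,-0.0065,0.0101,-0.0295,-0.0355,0.06],[0.0185,0.021,-0.0065,0.0101,-0.0295,-0.0355,0.06],[0.0185,0.021,-0.0065,0.0101,-0.0295,-0.0355,0.06],[0.0185,0.021,-0.0065,0.0101,-0.0295,-0.0355,0.06],[0.0185,0.021,-0.0065,0.0101,-0.0295,-0.0355,0.06],[0.0185,0.021,-0.0065,0.0101,-0.0295,-0.0355,0.06],[0.0185,0.021,-0.0065,0.0101,-0.0295,-0.0355,0.06],[0.0185,0.021,-0.0065,0.0101,-0.0295,-0.0355,0.06],[0.0185,0.021,-0.0065,0.0101,-0.0295,-0.0355,0.06]]
  ],
  "newtons": 25
}}

```text
clock: 2.22
position: [0.5476, -0.1262, 0.1775]
ee_rot: [-0.052, 0.932, -0.2, 0.297]
contact_force: [0.1, 0.2, -0.5]
width: 0.0597
```

```bash
cat > look.py <<'E'
import sys
from h import *
for n in ("scene","top"):
    d=cam(n);im=d["color"][:,:,::-1]
    tag=sys.argv[1]
    cv2.imwrite(f"pics/{n}_{tag}.png",im)
c=lambda n,x0,x1,y0,y1,f:cv2.resize(cv2.convertScaleAbs(cv2.imread(f"pics/{n}_{tag}.png")[y0:y1,x0:x1],alpha=1.5),None,fx=f,fy=f,interpolation=cv2.INTER_CUBIC)
if len(sys.argv)<3:
    cv2.imwrite(f"pics/z_{tag}.png",np.hstack([c("scene",260,400,180,300,2.8),c("top",285,425,200,320,2.8)]))
s=manip.get_state();print({k:np.round(v,4).tolist() for k,v in s.items() if k not in("qd","effort")})
E
python3 look.py a; python3 -c "
from h import *
delta(C+.09*ax,knobR(68))"
```

```text
{'clock': 2.3167, 'qpos': [-0.5192, 0.0865, 2.1193, 0.6381, 0.4691, 0.9609], 'position': [0.5464, -0.1227, 0.1754], 'ee_rot': [-0.0537, 0.9337, -0.1972, 0.2939], 'contact_force': [0.0777, -1.0228, -0.4608], 'moment': [0.0203, 0.24, -0.0171], 'width': 0.06}
d [ 0.001  -0.0055  0.0004] rv [-0.003  -0.0039 -0.0045]
```

View pics/z_a.png

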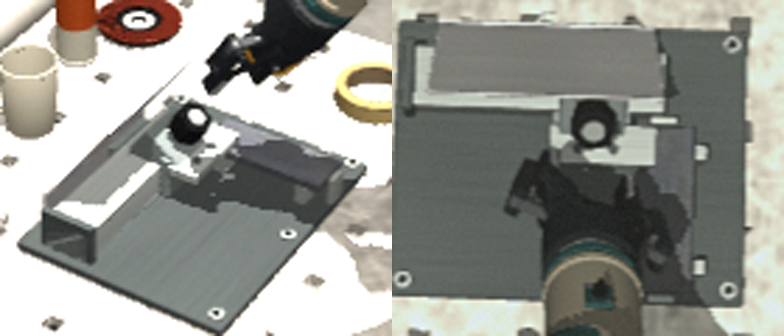

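Call:
{"name": "move_arm", "arguments": {
  "series": [
    [[0,-0.003,0,0,-0.002,-0.002,0.06],[0,-0.003,0,0,-0.002,-0.002,0.06],[0.0047,-0.0002,-0.0066,0,0,0,0.06],[0.0047,-0.0002,-0.0066,0,0,0,0.06],[0.0047,-0.0002,-0.0066,0,0,0,0.06],[0.0047,-0.0002,-0.0066,0,0,0,0.06],[0.0047,-0.0002,-0.0066,0,0,0,0.06],[0.0047,-0.0002,-0.0066,0,0,0,0.06],[0.0047,-0.0002,-0.0066,0,0,0,0.06],[0.0047,-0.0002,-0.0066,0,0,0,0.06],[0.0047,-0.0002,-0.0066,0,0,0,0.06],[0.0047,-0.0002,-0.0066,0,0,0,0.06],[0.0047,-0.0002,-0.0066,0,0,0,0.06],[0.0047,-0.0002,-0.0066,0,0,0,0.06],[0,0,0,0,0,0,0.06]]
  ]
}}

```text
clock: 3.57
position: [0.6035, -0.1357, 0.096]
ee_rot: [-0.052, 0.932, -0.201, 0.296]
contact_force: [-0.6, -0.4, 0.3]
width: 0.0599
```

```bash
python3 look.py b; python3 -c "
from h import *
delta(C-.007*ax,knobR(68))"
```

```text
{'clock': 3.6667, 'qpos': [-0.4744, 0.2876, 2.1247, 0.9973, 0.2921, 0.6157], 'position': [0.6032, -0.1356, 0.0971], 'ee_rot': [-0.0517, 0.932, -0.2011, 0.297], 'contact_force': [0.4345, -0.2829, -0.3783], 'moment': [0.015, 0.2928, 0.0688], 'width': 0.06}
d [-0.0002  0.0055 -0.0009] rv [-0.0005  0.0017  0.005 ]
```

View pics/z_b.png

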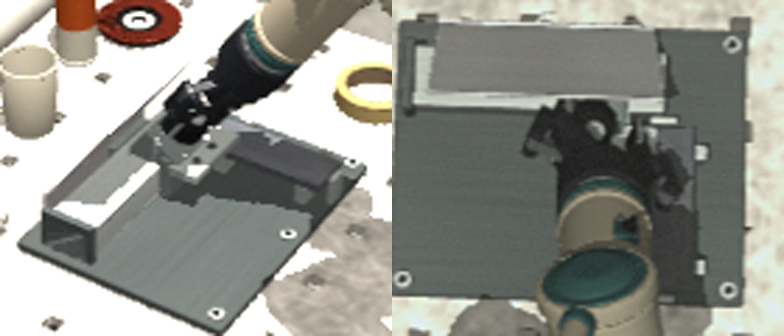

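Call:
{"name": "move_arm", "arguments": {
  "series": [
    [[0,0.0025,0,0,0,0,0.06],[0,0.0025,0,0,0,0,0.06],[0,0,0,0,0,0,0.06],[0,0,0,0,0,0,0.03],[0,0,0,0,0,0,0.03],[0,0,0,0,0,0,0.03],[0,0,0,0,0,0,0.03],[0,0,0,0,0,0,0.03],[0,0,0,0,0,0,0.03]]
  ],
  "newtons": 25
}}

```text
clock: 4.42
position: [0.6032, -0.1306, 0.0986]
ee_rot: [-0.051, 0.932, -0.201, 0.298]
contact_force: [-4.4, 0.3, 5.0]
width: 0.0371
```

```bash
python3 look.py c
```

```text
{'clock': 4.5167, 'qpos': [-0.4637, 0.2834, 2.1279, 0.9958, 0.2856, 0.6252], 'position': [0.6032, -0.1306, 0.0986], 'ee_rot': [-0.0514, 0.9318, -0.2007, 0.2981], 'contact_force': [-5.1498, -0.0248, 6.1641], 'moment': [-0.0529, 0.4317, 0.1113], 'width': 0.0371}
```

View pics/z_c.png

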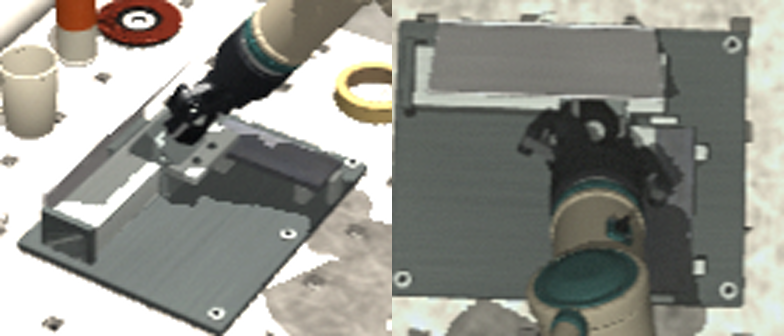

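Call:
{"name": "move_arm", "arguments": {
  "series": [
    [[-0.0009,0,0.0012,0,0,0,0.03],[0.0001,0.002,0,0,0,0,0.03],[0.0001,0.002,0,0,0,0,0.03],[0.0001,0.002,0,0,0,0,0.03],[0.0001,0.002,0,0,0,0,0.03],[0,0,0,0,0,0,0.03]]
  ],
  "newtons": 40
}}

```text
clock: 5.02
position: [0.6032, -0.1226, 0.0989]
ee_rot: [-0.051, 0.932, -0.201, 0.298]
contact_force: [5.8, -2.4, -8.3]
width: 0.0362
```

```bash
python3 look.py d
```

```text
{'clock': 5.1167, 'qpos': [-0.4461, 0.2803, 2.1312, 0.9839, 0.2762, 0.6513], 'position': [0.6032, -0.1226, 0.0989], 'ee_rot': [-0.0515, 0.9319, -0.2009, 0.2976], 'contact_force': [6.0518, -2.7952, -7.159], 'moment': [-0.1785, 0.11, -0.0733], 'width': 0.0366}
```

Call:
{"name": "move_arm", "arguments": {
  "series": [
    [[0.0005,0.002,-0.0006,0,0,0,0.03],[0.0001,0.002,0,0,0,0,0.03],[0.0001,0.002,0,0,0,0,0.03],[0.0001,0.002,0,0,0,0,0.03],[0,0,0,0,0,0,0.03]]
  ]
}}

```text
clock: 5.53
position: [0.6036, -0.114, 0.0988]
ee_rot: [-0.052, 0.932, -0.201, 0.298]
contact_force: [0.4, -3.1, -2.4]
width: 0.0363
```

```bash
python3 look.py e
```

```text
{'clock': 5.6333, 'qpos': [-0.4275, 0.2783, 2.1354, 0.9819, 0.2655, 0.6677], 'position': [0.6036, -0.114, 0.0987], 'ee_rot': [-0.052, 0.9319, -0.2006, 0.2977], 'contact_force': [0.7917, -1.4793, -1.2828], 'moment': [-0.1902, 0.3363, -0.0205], 'width': 0.0365}
```

View pics/z_e.png

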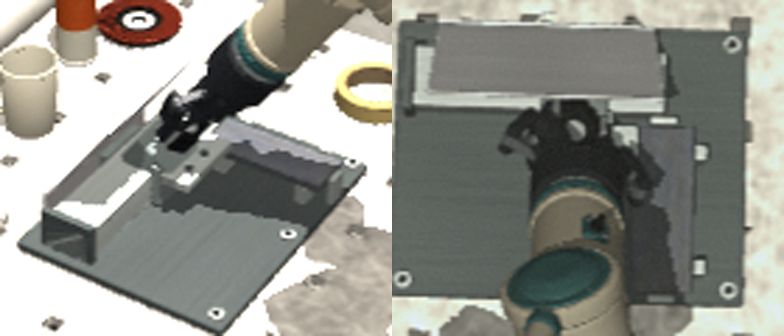

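Call:
{"name": "move_arm", "arguments": {
  "series": [
    [[0.0001,0.003,0,0,0,0,0.03],[0.0001,0.003,0,0,0,0,0.03],[0.0001,0.003,0,0,0,0,0.03],[0.0001,0.003,0,0,0,0,0.03],[0.0001,0.003,0,0,0,0,0.03],[0.0001,0.003,0,0,0,0,0.03],[0.0001,0.003,0,0,0,0,0.03],[0.0001,0.003,0,0,0,0,0.03],[0.0001,0.003,0,0,0,0,0.03],[0.0001,0.003,0,0,0,0,0.03],[0.0001,0.003,0,0,0,0,0.03],[0.0001,0.003,0,0,0,0,0.03],[0,0,0,0,0,0,0.03]]
  ]
}}

```text
clock: 6.72
position: [0.6049, -0.0776, 0.0987]
ee_rot: [-0.052, 0.932, -0.201, 0.298]
contact_force: [0.7, -0.6, -1.2]
width: 0.0363
```

```bash
python3 look.py f
```

```text
{'clock': 6.8167, 'qpos': [-0.3437, 0.2707, 2.1484, 0.9333, 0.2176, 0.7823], 'position': [0.6049, -0.0776, 0.0987], 'ee_rot': [-0.0524, 0.932, -0.2005, 0.2975], 'contact_force': [1.7653, 0.5357, -0.3875], 'moment': [0.0023, 0.1254, 0.0619], 'width': 0.0364}
```

Call:
{"name": "move_arm", "arguments": {
  "series": [
    [[0.0001,0.003,0,0,0,0,0.03],[0.0001,0.003,0,0,0,0,0.03],[0.0001,0.003,0,0,0,0,0.03],[0.0001,0.003,0,0,0,0,0.03],[0.0001,0.003,0,0,0,0,0.03],[0.0001,0.003,0,0,0,0,0.03],[0.0001,0.003,0,0,0,0,0.03],[0,0.002,0,0,0,0,0.03],[0,0.001,0,0,0,0,0.03]]
  ]
}}

```text
clock: 7.57
position: [0.6057, -0.0541, 0.0988]
ee_rot: [-0.052, 0.932, -0.201, 0.298]
contact_force: [2.0, -2.7, -2.8]
width: 0.0361
```

Call:
{"name": "move_arm", "arguments": {
  "series": [
    [[0,0.0015,0,0,0,0,0.03],[0,0.0015,0,0,0,0,0.03],[0,0,0,0,0,0,0.03]]
  ]
}}

```text
clock: 7.82
position: [0.6058, -0.0513, 0.0988]
ee_rot: [-0.052, 0.932, -0.201, 0.298]
contact_force: [4.2, -1.5, -2.8]
width: 0.0363
```

```bash
python3 look.py g
```

```text
{'clock': 7.9167, 'qpos': [-0.2793, 0.2673, 2.1544, 0.8591, 0.1816, 0.9074], 'position': [0.6058, -0.0513, 0.0988], 'ee_rot': [-0.0519, 0.9319, -0.2007, 0.2978], 'contact_force': [4.8055, -1.352, -3.8035], 'moment': [-0.1956, -0.0448, 0.0341], 'width': 0.0365}
```

View pics/z_g.png

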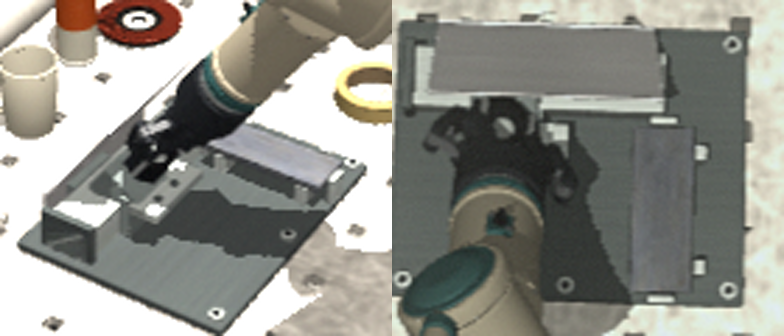

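Call:
{"name": "move_arm", "arguments": {
  "series": [
    [[0,0.001,0,0,0,0,0.03],[0,0.001,0,0,0,0,0.03],[0,0,0,0,0,0,0.03]]
  ]
}}

```text
clock: 8.17
position: [0.6058, -0.0506, 0.0988]
ee_rot: [-0.051, 0.932, -0.201, 0.298]
contact_force: [3.5, -5.7, -4.4]
width: 0.0366
```

Call:
{"name": "move_arm", "arguments": {
  "series": [
    [[0,0.001,0,0,0,0,0.03],[0,0.001,0,0,0,0,0.03],[0,0,0,0,0,0,0.03]]
  ]
}}

```text
clock: 8.42
position: [0.6059, -0.0504, 0.0988]
ee_rot: [-0.049, 0.931, -0.202, 0.299]
contact_force: [2.1, -9.6, -4.6]
width: 0.0363
```

Call:
{"name": "move_arm", "arguments": {
  "series": [
    [[0,-0.0013,0,0,0,0,0.03],[0,-0.0013,0,0,0,0,0.03],[0,0,0,0,0,0,0.06],[0,0,0,0,0,0,0.06],[0,0,0,0,0,0,0.06],[0,0,0,0,0,0,0.06],[-0.003,0,0.0043,0,0,0,0.06],[-0.006,0,0.0086,0,0,0,0.06],[-0.006,0,0.0086,0,0,0,0.06],[-0.006,0,0.0086,0,0,0,0.06],[-0.006,0,0.0086,0,0,0,0.06],[-0.006,0,0.0086,0,0,0,0.06],[-0.006,0,0.0086,0,0,0,0.06],[-0.006,0,0.0086,0,0,0,0.06],[-0.006,0,0.0086,0,0,0,0.06],[-0.006,0,0.0086,0,0,0,0.06],[-0.006,0,0.0086,0,0,0,0.06],[-0.006,0,0.0086,0,0,0,0.06]]
  ]
}}

```text
clock: 9.92
position: [0.5357, -0.0498, 0.198]
ee_rot: [-0.052, 0.932, -0.201, 0.298]
contact_force: [-0.2, -0.3, -0.4]
width: 0.0597
```

```bash
python3 look.py h; python3 - <<'E'
import cv2
a=cv2.imread("pics/top_h.png")[225:315,370:430]; cv2.imwrite("pics/pl.png",cv2.resize(cv2.convertScaleAbs(a,alpha=1.8),None,fx=6.5,fy=6.5,interpolation=cv2.INTER_CUBIC))
E
```

```text
{'clock': 10.0167, 'qpos': [-0.3333, 0.0098, 2.1333, 0.4068, 0.4338, 1.3404], 'position': [0.5363, -0.05, 0.1992], 'ee_rot': [-0.0515, 0.9315, -0.2006, 0.299], 'contact_force': [-0.2147, -0.0303, 0.2783], 'moment': [-0.0059, 0.2521, 0.0661], 'width': 0.06}
```

View pics/z_h.png

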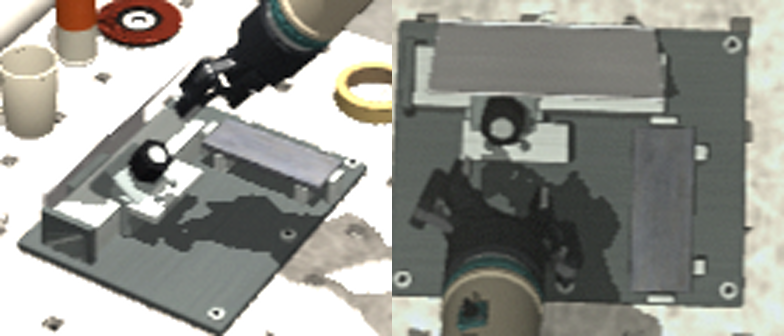

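View pics/pl.png

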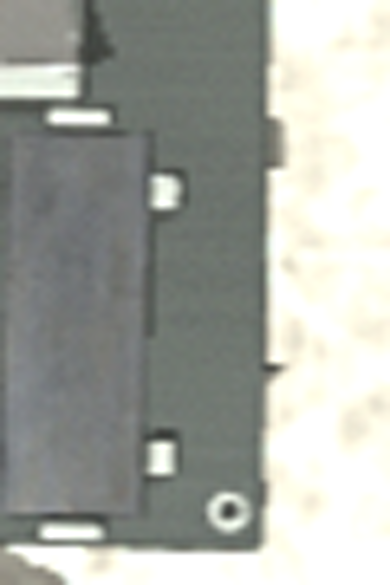

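```bash
python3 - <<'E'
from h import *
T=cam("top");S=cam("scene")
a=np.array([onz(T,q[0]/6.5+370-.42,q[1]/6.5+225-.42,.046) for q in [(14,132),(150,134),(142,517),(5,513)]])
b=np.array([onz(S,q[0]/2.8+260-.3,q[1]/2.8+180-.3,.046) for q in [(203,150),(228,123),(343,156),(325,187)]])
for c in (a,b):
    print(c.round(4),c.mean(0).round(4)); print(np.degrees(np.arctan2(*( (c[0]+c[1]-c[2]-c[3])[[1,0]]))))
# tray from scene too
for q in [(206,362),(237,315),(318,347),(295,391)]: print("tray s",onz(S,*q,.022).round(4))
P=np.r_[a.mean(0)[:2],.12]
x=F.apply([0,-1,0]);z=np.array([0,0,-1.]);R=Ro.from_matrix(np.c_[np.cross(x,z),x,z]); delta(P,R)
E
```

```text
[[ 0.6062 -0.1715  0.046 ]
 [ 0.6053 -0.2251  0.046 ]
 [ 0.4549 -0.2192  0.046 ]
 [ 0.4566 -0.1661  0.046 ]] [ 0.5308 -0.1955  0.046 ]
-2.154653586467168
[[ 0.5979 -0.1573  0.046 ]
 [ 0.5983 -0.2165  0.046 ]
 [ 0.4574 -0.228   0.046 ]
 [ 0.4502 -0.1675  0.046 ]] [ 0.5259 -0.1923  0.046 ]
4.278617239682361
tray s [0.624  0.4477 0.022 ]
tray s [0.6561 0.2701 0.022 ]
tray s [0.4063 0.257  0.022 ]
tray s [0.3818 0.4085 0.022 ]
d [-0.0057 -0.1454 -0.0778] rv [-0.0945  0.6111  0.3761]
```

Call:
{"name": "move_arm", "arguments": {
  "series": [
    [[-0.0006,-0.0145,-0.004,-0.0095,0.0611,0.0376,0.06],[-0.0006,-0.0145,-0.004,-0.0095,0.0611,0.0376,0.07],[-0.0006,-0.0145,-0.004,-0.0095,0.0611,0.0376,0.075],[-0.0006,-0.0145,-0.004,-0.0095,0.0611,0.0376,0.075],[-0.0006,-0.0145,-0.004,-0.0095,0.0611,0.0376,0.075],[-0.0006,-0.0145,-0.004,-0.0095,0.0611,0.0376,0.075],[-0.0006,-0.0145,-0.004,-0.0095,0.0611,0.0376,0.075],[-0.0006,-0.0145,-0.004,-0.0095,0.0611,0.0376,0.075],[-0.0006,-0.0145,-0.004,-0.0095,0.0611,0.0376,0.075],[-0.0006,-0.0145,-0.004,-0.0095,0.0611,0.0376,0.075],[0,0,-0.01,0,0,0,0.075],[0,0,-0.01,0,0,0,0.075],[0,0,-0.01,0,0,0,0.075],[0,0,-0.01,0,0,0,0.075],[0,0,0,0,0,0,0.075]]
  ]
}}

```text
clock: 11.37
position: [0.528, -0.1934, 0.1149]
ee_rot: [-0.001, 1.0, -0.018, -0.003]
contact_force: [0.2, 0.3, 0.8]
width: 0.075
```

```bash
python3 look.py i; python3 - <<'E'
from h import *
P=np.array([.5305,-.195,.028])
x=F.apply([0,-1,0]);z=np.array([0,0,-1.]);R=Ro.from_matrix(np.c_[np.cross(x,z),x,z]); delta(P,R)
E
```

```text
{'clock': 11.4667, 'qpos': [-0.4748, 0.3579, 1.7161, -0.0004, 1.0689, 1.1322], 'position': [0.5297, -0.1943, 0.1172], 'ee_rot': [-0.0001, 0.9998, -0.018, -0.0006], 'contact_force': [0.0522, -0.322, 0.4215], 'moment': [-0.006, 0.0148, -0.0411], 'width': 0.0752}
d [ 0.0008 -0.0007 -0.0892] rv [-0.0003 -0.0013  0.    ]
```

View pics/z_i.png

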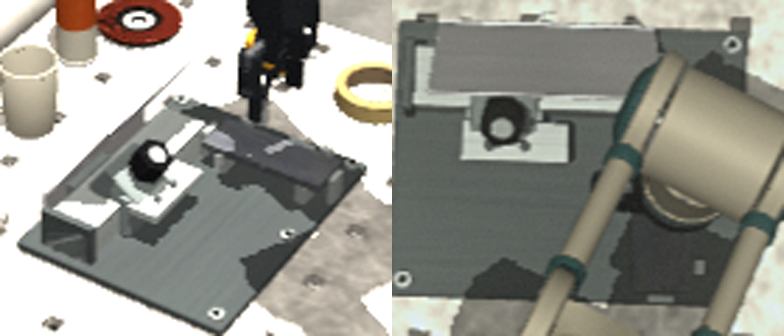

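Call:
{"name": "move_arm", "arguments": {
  "series": [
    [[0,0,-0.008,0,0,0,0.075],[0,0,-0.008,0,0,0,0.075],[0,0,-0.008,0,0,0,0.075],[0,0,-0.008,0,0,0,0.075],[0,0,-0.008,0,0,0,0.075],[0,0,-0.008,0,0,0,0.075],[0,0,-0.006,0,0,0,0.075],[0,0,-0.005,0,0,0,0.075],[0,0,-0.005,0,0,0,0.075],[0,0,-0.004,0,0,0,0.075],[0,0,-0.004,0,0,0,0.075],[0,0,0,0,0,0,0.075]]
  ]
}}

```text
clock: 12.47
position: [0.5301, -0.1949, 0.0449]
ee_rot: [0.0, 1.0, -0.018, -0.001]
contact_force: [-0.4, -0.4, 0.6]
width: 0.0748
```

```bash
python3 look.py j
```

```text
{'clock': 12.5667, 'qpos': [-0.4751, 0.4386, 1.7986, -0.0008, 0.9044, 1.1323], 'position': [0.5306, -0.1951, 0.0456], 'ee_rot': [0.0003, 0.9998, -0.018, -0.0002], 'contact_force': [0.5843, -0.2744, 0.2107], 'moment': [0.0158, -0.039, 0.0431], 'width': 0.0749}
```

View pics/z_j.png

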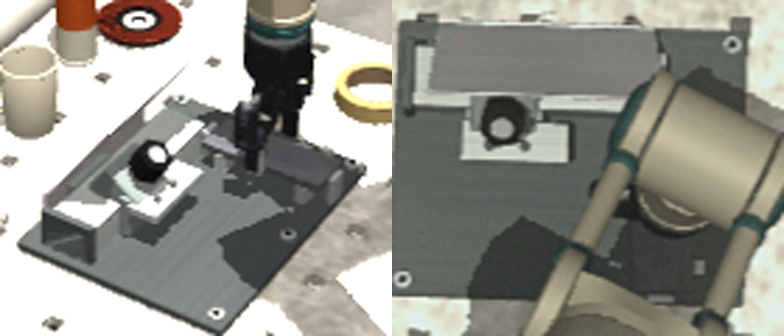

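Straddling the plate with no contact. Descend the rest and close.

Call:
{"name": "move_arm", "arguments": {
  "series": [
    [[0,0,-0.004,0,0,0,0.075],[0,0,-0.004,0,0,0,0.075],[0,0,-0.004,0,0,0,0.075],[0,0,-0.004,0,0,0,0.075],[0,0,0,0,0,0,0.075],[0,0,0,0,0,0,0.06],[0,0,0,0,0,0,0.045],[0,0,0,0,0,0,0.045],[0,0,0,0,0,0,0.045],[0,0,0,0,0,0,0.045],[0,0,0,0,0,0,0.045]]
  ],
  "newtons": 60
}}

```text
clock: 13.48
position: [0.5307, -0.1951, 0.0299]
ee_rot: [0.0, 1.0, -0.018, 0.0]
contact_force: [-0.0, 1.5, 2.6]
width: 0.0538
```

Call:
{"name": "move_arm", "arguments": {
  "series": [
    [[0,0,0.003,0,0,0,0.045],[0,0,0.004,0,0,0,0.045],[0,0,0.006,0,0,0,0.045],[0,0,0.008,0,0,0,0.045],[0,0,0.01,0,0,0,0.045],[0,0,0.01,0,0,0,0.045],[0,0,0,0,0,0,0.045]]
  ],
  "newtons": 90
}}

```text
clock: 14.07
position: [0.5322, -0.196, 0.0734]
ee_rot: [0.001, 1.0, -0.018, 0.002]
contact_force: [0.2, -0.7, -4.5]
width: 0.053
```

```bash
python3 look.py k
```

```text
{'clock': 14.1667, 'qpos': [-0.4751, 0.4075, 1.7705, -0.0009, 0.9616, 1.1322], 'position': [0.5311, -0.1954, 0.0716], 'ee_rot': [0.0008, 0.9998, -0.018, 0.0007], 'contact_force': [-0.2482, -0.5427, -5.8021], 'moment': [-0.024, -0.0133, -0.0008], 'width': 0.0533}
```

View pics/z_k.png

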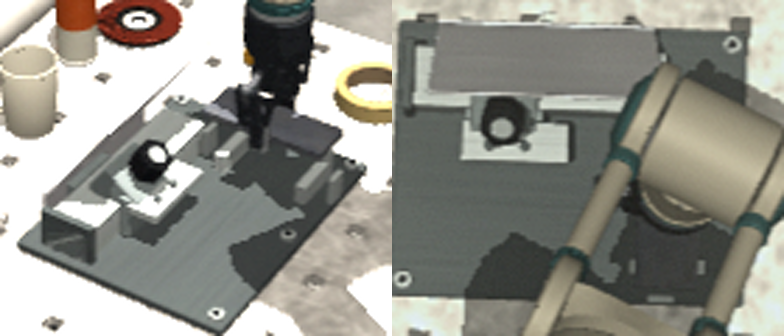

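```bash
python3 - <<'E'
import cv2
a=cv2.imread("pics/top_k.png")[215:345,120:245]; cv2.imwrite("pics/tr.png",cv2.resize(cv2.convertScaleAbs(a,alpha=1.5),None,fx=4.6,fy=4.6,interpolation=cv2.INTER_CUBIC))
E
```

```text
(no output)
```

View pics/tr.png

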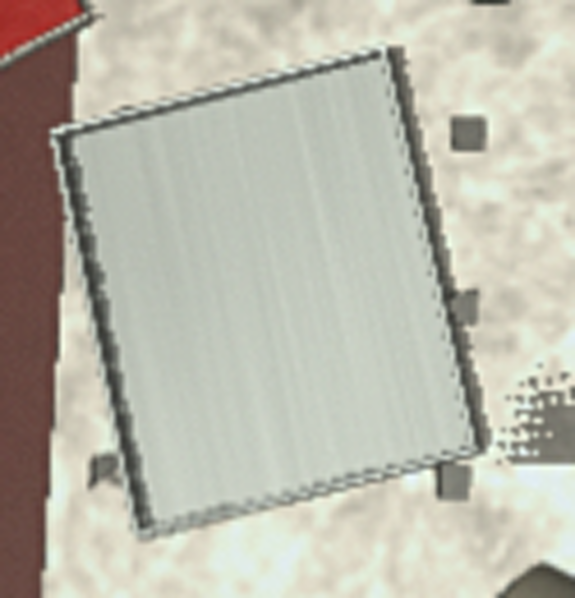

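```bash
python3 - <<'E'
from h import *
T=cam("top")
a=np.array([onz(T,q[0]/4.6+120-.4,q[1]/4.6+215-.4,.022) for q in [(52,130),(400,47),(484,452),(140,538)]])
print(a.round(4),a.mean(0).round(4))
L=(a[0]+a[1]-a[2]-a[3])/2; th=np.arctan2(L[1],L[0]); print(np.linalg.norm(L),np.degrees(th),np.linalg.norm(a[0]-a[1]+a[3]-a[2])/2)
m=a.mean(0)
G=Ro.from_euler('z',th)
x=G.apply([0,-1,0]);z=np.array([0,0,-1.]);R=Ro.from_matrix(np.c_[np.cross(x,z),x,z]); delta(np.r_[m[:2],.12],R)
E
```

```text
[[0.6175 0.4604 0.022 ]
 [0.6648 0.2601 0.022 ]
 [0.4343 0.2065 0.022 ]
 [0.3859 0.3998 0.022 ]] [0.5256 0.3317 0.022 ]
0.23804762443069905 13.888964688937593 0.2025761770802662
d [-0.0049  0.5268  0.0491] rv [8.000e-04 1.000e-04 2.785e-01]
```

Call:
{"name": "move_arm", "arguments": {
  "series": [
    [[0,0,0.01,0,0,0,0.045],[0,0,0.015,0,0,0,0.045],[0,0,0.02,0,0,0,0.045],[0,0,0.02,0,0,0,0.045],[0,0,0.02,0,0,0,0.045],[0,0,0.02,0,0,0,0.045],[0,0,0.02,0,0,0,0.045],[0,0,0.015,0,0,0,0.045],[0,0,0.01,0,0,0,0.045],[0,0.005,0.005,0,0,0,0.045],[0,0.01,0,0,0,0.014,0.045],[0,0.015,0,0,0,0.014,0.045],[0,0.02,0,0,0,0.014,0.045],[0,0.02,0,0,0,0.014,0.045],[0,0.02,0,0,0,0.014,0.045],[0,0.02,0,0,0,0.014,0.045],[0,0.02,0,0,0,0.014,0.045],[0,0.02,0,0,0,0.014,0.045],[0,0.02,0,0,0,0.014,0.045],[0,0.02,0,0,0,0.014,0.045]]
  ]
}}

```text
clock: 15.88
position: [0.5288, -0.0024, 0.2241]
ee_rot: [-0.0, 0.999, 0.053, -0.002]
contact_force: [-0.7, 0.5, -5.0]
width: 0.0528
```

Call:
{"name": "move_arm", "arguments": {
  "series": [
    [[0,0.02,0,0,0,0.014,0.045],[0,0.02,0,0,0,0.014,0.045],[0,0.02,0,0,0,0.014,0.045],[0,0.02,0,0,0,0.014,0.045],[0,0.02,0,0,0,0.014,0.045],[0,0.02,0,0,0,0.014,0.045],[0,0.02,0,0,0,0.014,0.045],[0,0.02,0,0,0,0.014,0.045],[0,0.02,0,0,0,0.014,0.045],[0,0.02,0,0,0,0.014,0.045],[0,0.02,0,0,0,0,0.045],[0,0.02,0,0,0,0,0.045],[0,0.02,0,0,0,0,0.045],[0,0.02,0,0,0,0,0.045],[0,0.02,0,0,0,0,0.045],[0,0.015,0,0,0,0,0.045],[0,0.01,0,0,0,0,0.045],[0,0.005,0,0,0,0,0.045],[0,0,0,0,0,0,0.045]]
  ]
}}

```text
clock: 17.47
position: [0.5299, 0.3258, 0.2249]
ee_rot: [0.0, 0.992, 0.122, -0.001]
contact_force: [-0.0, 0.2, -5.8]
width: 0.0534
```

```bash
python3 look.py l x; python3 - <<'E'
from h import *
x=Ro.from_euler('z',13.9,degrees=True).apply([0,-1,0]);z=np.array([0,0,-1.]);R=Ro.from_matrix(np.c_[np.cross(x,z),x,z]); delta(np.array([.5256,.3317,.12]),R)
E
```

```text
{'clock': 17.5667, 'qpos': [0.4377, 0.3561, 1.4281, -0.0015, 1.3591, 1.7648], 'position': [0.5303, 0.3242, 0.2253], 'ee_rot': [0.001, 0.9926, 0.1217, -0.0006], 'contact_force': [0.6468, -0.2557, -5.2327], 'moment': [-0.0125, 0.0373, 0.0053], 'width': 0.0532}
d [-0.0047  0.0075 -0.1053] rv [ 0.0021 -0.0009 -0.0014]
```

View pics/scene_l.png

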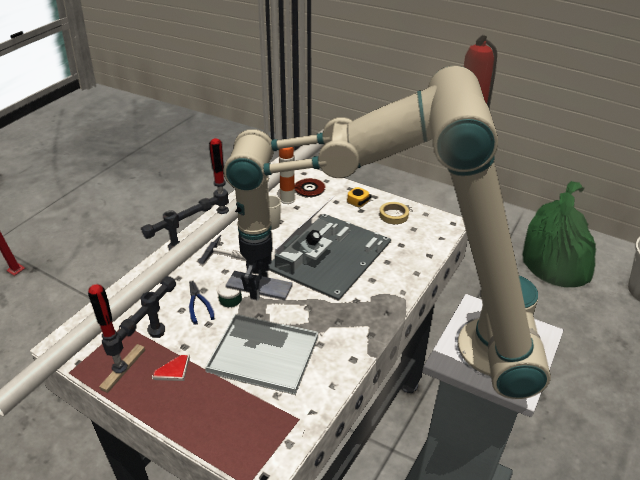

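Call:
{"name": "move_arm", "arguments": {
  "series": [
    [[-0.0023,0.0037,-0.01,0,0,0,0.045],[-0.0023,0.0037,-0.015,0,0,0,0.045],[0,0,-0.02,0,0,0,0.045],[0,0,-0.02,0,0,0,0.045],[0,0,-0.02,0,0,0,0.045],[0,0,-0.02,0,0,0,0.045],[0,0,-0.02,0,0,0,0.045],[0,0,-0.02,0,0,0,0.045],[0,0,-0.015,0,0,0,0.045],[0,0,-0.01,0,0,0,0.045],[0,0,-0.01,0,0,0,0.045],[0,0,-0.005,0,0,0,0.045],[0,0,0,0,0,0,0.045]]
  ]
}}

```text
clock: 18.65
position: [0.5255, 0.3318, 0.0396]
ee_rot: [0.001, 0.993, 0.121, -0.001]
contact_force: [-0.4, -0.3, -4.9]
width: 0.0533
```

```bash
python3 look.py m x; python3 - <<'E'
import cv2
a=cv2.imread("pics/scene_m.png")[260:400,190:330];b=cv2.imread("pics/top_m.png")[215:345,110:240]
cv2.imwrite("pics/m.png",cv2.hconcat([cv2.resize(a,(390,390),interpolation=cv2.INTER_CUBIC),cv2.resize(b,(390,390),interpolation=cv2.INTER_CUBIC)]))
E
```

```text
{'clock': 18.75, 'qpos': [0.4518, 0.5118, 1.6705, -0.0007, 0.9587, 1.7792], 'position': [0.5265, 0.3324, 0.0411], 'ee_rot': [0.0002, 0.9926, 0.1216, 0.0004], 'contact_force': [0.783, -0.6063, -5.5575], 'moment': [0.0342, -0.0379, 0.0339], 'width': 0.0534}
```

View pics/m.png

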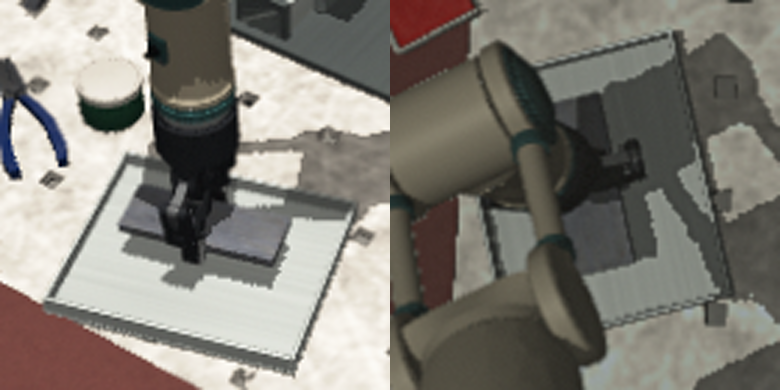

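Call:
{"name": "move_arm", "arguments": {
  "series": [
    [[0,0,-0.005,0,0,0,0.045],[0,0,-0.005,0,0,0,0.045],[0,0,-0.005,0,0,0,0.045],[0,0,-0.005,0,0,0,0.045],[0,0,-0.002,0,0,0,0.045],[0,0,0,0,0,0,0.045]]
  ]
}}

```text
clock: 19.25
position: [0.5253, 0.332, 0.0177]
ee_rot: [0.001, 0.993, 0.122, -0.001]
contact_force: [0.3, 0.2, -5.7]
width: 0.0533
```

Call:
{"name": "move_arm", "arguments": {
  "series": [
    [[0,0,-0.002,0,0,0,0.045],[0,0,-0.002,0,0,0,0.045],[0,0,0,0,0,0,0.045]]
  ]
}}

```text
clock: 19.5
position: [0.5258, 0.3322, 0.0143]
ee_rot: [0.0, 0.993, 0.122, -0.0]
contact_force: [-0.3, -0.1, -5.1]
width: 0.053
```

Call:
{"name": "move_arm", "arguments": {
  "series": [
    [[0,0,-0.001,0,0,0,0.045],[0,0,-0.001,0,0,0,0.045],[0,0,0,0,0,0,0.045]]
  ]
}}

```text
clock: 19.75
position: [0.5259, 0.3322, 0.0125]
ee_rot: [0.0, 0.993, 0.122, -0.0]
contact_force: [0.6, 0.0, -4.8]
width: 0.0534
```

Call:
{"name": "move_arm", "arguments": {
  "series": [
    [[0,0,-0.001,0,0,0,0.045],[0,0,-0.001,0,0,0,0.045],[0,0,0,0,0,0,0.045]]
  ]
}}

```text
clock: 20.0
position: [0.5261, 0.3323, 0.0115]
ee_rot: [0.0, 0.993, 0.122, 0.0]
contact_force: [-1.5, -0.4, 2.7]
width: 0.0531
```

Call:
{"name": "move_arm", "arguments": {
  "series": [
    [[0,0,-0.001,0,0,0,0.045],[0,0,-0.001,0,0,0,0.045],[0,0,0,0,0,0,0.045]]
  ]
}}

```text
clock: 20.25
position: [0.5261, 0.3324, 0.0115]
ee_rot: [0.0, 0.993, 0.122, 0.001]
contact_force: [-4.0, -2.5, 13.8]
width: 0.0534
```

Call:
{"name": "move_arm", "arguments": {
  "series": [
    [[0,0,-0.001,0,0,0,0.045],[0,0,-0.001,0,0,0,0.045],[0,0,0,0,0,0,0.045]]
  ]
}}

```text
clock: 20.5
position: [0.5261, 0.3324, 0.0114]
ee_rot: [0.0, 0.993, 0.122, 0.001]
contact_force: [-6.8, -4.1, 25.1]
width: 0.0535
```

Call:
{"name": "move_arm", "arguments": {
  "series": [
    [[0,0,0.008,0,0,0,0.045],[0,0,0.015,0,0,0,0.045],[0,0,0.02,0,0,0,0.045],[0,0,0.025,0,0,0,0.045],[0,0,0.025,0,0,0,0.045],[0,0,0.025,0,0,0,0.045],[0,0,0.025,0,0,0,0.045],[0,0,0.025,0,0,0,0.045],[0,0,0.025,0,0,0,0.045],[0,-0.008,0.015,0,0,0,0.045],[0,-0.015,0.01,0,0,-0.014,0.045],[0,-0.02,0,0,0,-0.014,0.045],[0,-0.02,0,0,0,-0.014,0.045],[0,-0.02,0,0,0,-0.014,0.045],[0,-0.02,0,0,0,-0.014,0.045],[0,-0.02,0,0,0,-0.014,0.045],[0,-0.02,0,0,0,-0.014,0.045],[0,-0.02,0,0,0,-0.014,0.045],[0,-0.02,0,0,0,-0.014,0.045],[0,-0.02,0,0,0,-0.014,0.045]]
  ]
}}

```text
clock: 22.17
position: [0.5248, 0.1273, 0.2234]
ee_rot: [0.001, 0.999, 0.051, -0.001]
contact_force: [-0.6, 0.1, -5.2]
width: 0.0534
```

Call:
{"name": "move_arm", "arguments": {
  "series": [
    [[0,-0.02,0,0,0,-0.014,0.045],[0,-0.02,0,0,0,-0.014,0.045],[0,-0.02,0,0,0,-0.014,0.045],[0,-0.02,0,0,0,-0.014,0.045],[0,-0.02,0,0,0,-0.014,0.045],[0,-0.02,0,0,0,-0.014,0.045],[0,-0.02,0,0,0,-0.014,0.045],[0,-0.02,0,0,0,-0.014,0.045],[0,-0.02,0,0,0,-0.014,0.045],[0,-0.02,0,0,0,-0.012,0.045],[0,-0.02,0,0,0,0,0.045],[0,-0.02,0,0,0,0,0.045],[0,-0.02,0,0,0,0,0.045],[0,-0.02,0,0,0,0,0.045],[0,-0.02,0,0,0,0,0.045],[0,-0.015,0,0,0,0,0.045],[0,-0.007,0,0,0,0,0.045],[0,0,0,0,0,0,0.045],[0,0,0,0,0,0,0.045]]
  ]
}}

```text
clock: 23.75
position: [0.5254, -0.1923, 0.2241]
ee_rot: [-0.001, 1.0, -0.018, -0.001]
contact_force: [-0.0, -0.3, -4.9]
width: 0.0531
```

```bash
python3 look.py n; python3 - <<'E'
from h import *
x=F.apply([0,-1,0]);z=np.array([0,0,-1.]);R=Ro.from_matrix(np.c_[np.cross(x,z),x,z]); delta(np.array([.5307,-.1951,.0700]),R)
E
```

```text
{'clock': 23.85, 'qpos': [-0.474, 0.2638, 1.5674, 0.0002, 1.3115, 1.1303], 'position': [0.5257, -0.1916, 0.2244], 'ee_rot': [-0.0003, 0.9999, -0.0168, -0.0005], 'contact_force': [-0.9495, 0.4762, -5.6344], 'moment': [-0.0173, -0.0347, -0.0215], 'width': 0.0532}
d [ 0.005  -0.0035 -0.1544] rv [-0.0007 -0.0009 -0.0025]
```

Call:
{"name": "move_arm", "arguments": {
  "series": [
    [[0.0025,-0.0017,-0.01,0,0,-0.0012,0.045],[0.0025,-0.0018,-0.015,0,0,-0.0012,0.045],[0,0,-0.02,0,0,0,0.045],[0,0,-0.02,0,0,0,0.045],[0,0,-0.02,0,0,0,0.045],[0,0,-0.02,0,0,0,0.045],[0,0,-0.02,0,0,0,0.045],[0,0,-0.015,0,0,0,0.045],[0,0,-0.01,0,0,0,0.045],[0,0,-0.004,0,0,0,0.045],[0,0,0,0,0,0,0.045],[0,0,0,0,0,0,0.045],[0,0,0,0,0,0,0.045]]
  ]
}}

```text
clock: 24.93
position: [0.5319, -0.1966, 0.0717]
ee_rot: [0.001, 1.0, -0.018, 0.001]
contact_force: [0.8, -0.2, -5.8]
width: 0.0534
```

```bash
python3 look.py o; python3 - <<'E'
from h import *
x=F.apply([0,-1,0]);z=np.array([0,0,-1.]);R=Ro.from_matrix(np.c_[np.cross(x,z),x,z]); delta(np.array([.5307,-.1951,.0500]),R)
E
```

```text
{'clock': 25.0333, 'qpos': [-0.4765, 0.4085, 1.7683, -0.0008, 0.9625, 1.1312], 'position': [0.5317, -0.1966, 0.0717], 'ee_rot': [0.0008, 0.9998, -0.0182, 0.0009], 'contact_force': [0.0895, -0.0945, -4.9047], 'moment': [-0.0232, -0.0203, -0.0055], 'width': 0.0534}
d [-0.001   0.0015 -0.0217] rv [0.0017 0.0017 0.0004]
```

View pics/z_o.png

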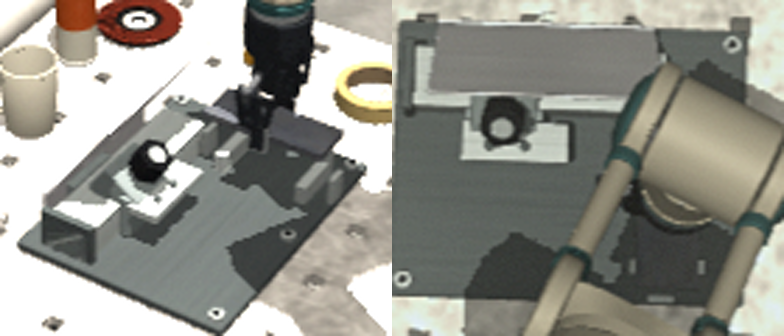

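Call:
{"name": "move_arm", "arguments": {
  "series": [
    [[-0.0008,0.0014,0,0.0008,0.0008,0,0.045],[0,0,-0.006,0,0,0,0.045],[0,0,-0.006,0,0,0,0.045],[0,0,-0.004,0,0,0,0.045],[0,0,0,0,0,0,0.045],[0,0,0,0,0,0,0.045]]
  ]
}}

```text
clock: 25.53
position: [0.5297, -0.1947, 0.054]
ee_rot: [-0.0, 1.0, -0.018, -0.001]
contact_force: [0.1, -0.1, -5.1]
width: 0.0537
```

```bash
python3 - <<'E'
from h import *
x=F.apply([0,-1,0]);z=np.array([0,0,-1.]);R=Ro.from_matrix(np.c_[np.cross(x,z),x,z]); delta(np.array([.5307,-.1951,.0300]),R)
E
```

```text
d [ 0.001  -0.0004 -0.024 ] rv [-0.0008 -0.0024  0.0005]
```

Call:
{"name": "move_arm", "arguments": {
  "series": [
    [[0.0003,0,-0.004,0,0,0,0.045],[0,0,-0.004,0,0,0,0.045],[0,0,0,0,0,0,0.045],[0,0,0,0,0,0,0.045],[0,0,0,0,0,0,0.045]]
  ]
}}

```text
clock: 25.95
position: [0.5305, -0.1948, 0.0466]
ee_rot: [-0.0, 1.0, -0.018, -0.001]
contact_force: [0.3, 0.0, -5.9]
width: 0.0531
```

Call:
{"name": "move_arm", "arguments": {
  "series": [
    [[0,0,-0.0025,0,0,0,0.045],[0,0,-0.0025,0,0,0,0.045],[0,0,0,0,0,0,0.045],[0,0,0,0,0,0,0.045]]
  ]
}}

```text
clock: 26.28
position: [0.5302, -0.1947, 0.0414]
ee_rot: [-0.0, 1.0, -0.018, -0.001]
contact_force: [-0.0, -0.5, -4.6]
width: 0.0532
```

Below locator-top height with no contact; continue.

Call:
{"name": "move_arm", "arguments": {
  "series": [
    [[0.0003,0,-0.0025,0,0,0,0.045],[0,0,-0.0025,0,0,0,0.045],[0,0,-0.002,0,0,0,0.045],[0,0,0,0,0,0,0.045]]
  ]
}}

```text
clock: 26.62
position: [0.5304, -0.1946, 0.0341]
ee_rot: [-0.0, 1.0, -0.018, -0.001]
contact_force: [0.1, -0.0, -6.0]
width: 0.053
```

Call:
{"name": "move_arm", "arguments": {
  "series": [
    [[0,0,-0.002,0,0,0,0.045],[0,0,-0.001,0,0,0,0.045],[0,0,0,0,0,0,0.045]]
  ]
}}

```text
clock: 26.87
position: [0.5306, -0.1947, 0.0313]
ee_rot: [-0.0, 1.0, -0.018, -0.001]
contact_force: [-0.7, -0.0, -5.3]
width: 0.053
```

Call:
{"name": "move_arm", "arguments": {
  "series": [
    [[0,0,-0.001,0,0,0,0.045],[0,0,-0.0005,0,0,0,0.045],[0,0,0,0,0,0,0.045]]
  ]
}}

```text
clock: 27.12
position: [0.5308, -0.1949, 0.0301]
ee_rot: [-0.0, 1.0, -0.018, -0.001]
contact_force: [0.9, -0.6, -5.8]
width: 0.0533
```

Call:
{"name": "move_arm", "arguments": {
  "series": [
    [[0,0,-0.001,0,0,0,0.045],[0,0,-0.0005,0,0,0,0.045],[0,0,0,0,0,0,0.045]]
  ]
}}

```text
clock: 27.37
position: [0.5308, -0.1949, 0.0301]
ee_rot: [0.0, 1.0, -0.018, -0.0]
contact_force: [-2.6, 1.4, 5.5]
width: 0.0532
```

Call:
{"name": "move_arm", "arguments": {
  "series": [
    [[0,0,0.0007,0,0,0,0.065],[0,0,0,0,0,0,0.065],[0,0,0,0,0,0,0.065],[0,0,0,0,0,0,0.065],[0,0,0.005,0,0,0,0.065],[0,0,0.005,0,0,0,0.065],[0,0,0.005,0,0,0,0.065],[0,0,0,0,0,0,0.065],[0,0,0,0,0,0,0.065]]
  ],
  "newtons": 60
}}

```text
clock: 28.12
position: [0.5312, -0.195, 0.045]
ee_rot: [0.0, 1.0, -0.018, 0.0]
contact_force: [0.3, 0.2, -0.3]
width: 0.0651
```

```bash
python3 look.py p
```

```text
{'clock': 28.2167, 'qpos': [-0.4747, 0.4405, 1.7991, -0.0004, 0.903, 1.1328], 'position': [0.5307, -0.1948, 0.0444], 'ee_rot': [-0.0001, 0.9998, -0.0182, -0.0005], 'contact_force': [-0.4053, 0.0258, 0.0685], 'moment': [0.0044, -0.0136, -0.0296], 'width': 0.0653}
```

View pics/z_p.png

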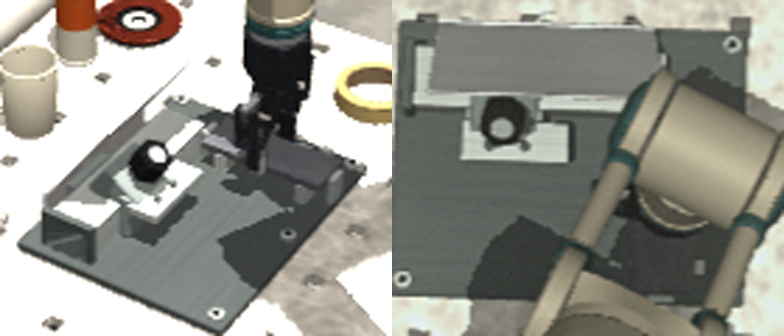

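Call:
{"name": "move_arm", "arguments": {
  "series": [
    [[0,0,0,0,0,0,0.05],[0,0,0,0,0,0,0.045],[0,0,0,0,0,0,0.045],[0,0,0,0,0,0,0.045],[0,0,0,0,0,0,0.045]]
  ]
}}

```text
clock: 28.63
position: [0.5307, -0.1949, 0.0447]
ee_rot: [-0.0, 1.0, -0.018, -0.001]
contact_force: [-1.5, -0.2, 5.2]
width: 0.053
```

Call:
{"name": "move_arm", "arguments": {
  "series": [
    [[0,0,0.002,0,0,0,0.045],[0,0,0.002,0,0,0,0.045],[0,0,0.003,0,0,0,0.045],[0,0,0.003,0,0,0,0.045],[0,0,0,0,0,0,0.045],[0,0,0,0,0,0,0.045]]
  ],
  "newtons": 90
}}

```text
clock: 29.13
position: [0.5307, -0.1948, 0.0542]
ee_rot: [-0.0, 1.0, -0.018, -0.001]
contact_force: [-0.5, -0.1, -5.9]
width: 0.0521
```

```bash
python3 look.py q
```

```text
{'clock': 29.2333, 'qpos': [-0.4747, 0.4288, 1.7886, -0.0004, 0.9258, 1.1328], 'position': [0.5306, -0.1947, 0.0541], 'ee_rot': [-0.0002, 0.9998, -0.0182, -0.0008], 'contact_force': [-0.3528, -0.3895, -5.497], 'moment': [-0.0381, -0.0234, 0.0042], 'width': 0.0524}
```

View pics/z_q.png

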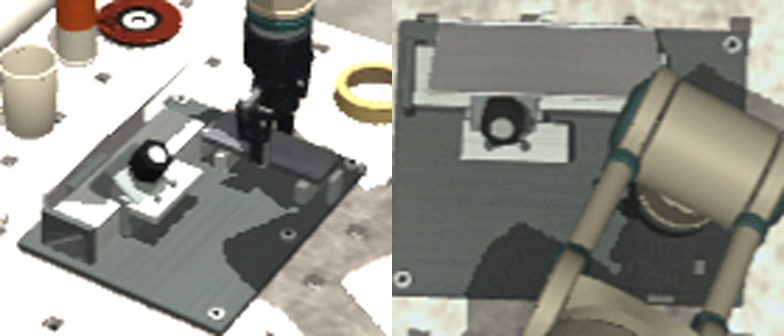

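Call:
{"name": "move_arm", "arguments": {
  "series": [
    [[0,0,0.008,0,0,0,0.045],[0,0,0.014,0,0,0,0.045],[0,0,0.018,0,0,0,0.045],[0,0,0.02,0,0,0,0.045],[0,0,0.02,0,0,0,0.045],[0,0,0.02,0,0,0,0.045],[0,0,0.02,0,0,0,0.045],[0,0,0.02,0,0,0,0.045],[0,0,0.018,0,0,0,0.045],[0,0,0.014,0,0,0,0.045],[0,0.005,0.008,0,0,0,0.045],[0,0.01,0,0,0,0.014,0.045],[0,0.015,0,0,0,0.014,0.045],[0,0.02,0,0,0,0.014,0.045],[0,0.02,0,0,0,0.014,0.045],[0,0.02,0,0,0,0.014,0.045],[0,0.02,0,0,0,0.014,0.045],[0,0.02,0,0,0,0.014,0.045],[0,0.02,0,0,0,0.014,0.045],[0,0.02,0,0,0,0.014,0.045]]
  ]
}}

```text
clock: 30.9
position: [0.529, -0.022, 0.2327]
ee_rot: [-0.001, 0.999, 0.046, -0.002]
contact_force: [-0.3, -0.5, -5.3]
width: 0.0521
```

Call:
{"name": "move_arm", "arguments": {
  "series": [
    [[0,0.02,0,0,0,0.014,0.045],[0,0.02,0,0,0,0.014,0.045],[0,0.02,0,0,0,0.014,0.045],[0,0.02,0,0,0,0.014,0.045],[0,0.02,0,0,0,0.014,0.045],[0,0.02,0,0,0,0.014,0.045],[0,0.02,0,0,0,0.014,0.045],[0,0.02,0,0,0,0.014,0.045],[0,0.02,0,0,0,0.014,0.045],[0,0.02,0,0,0,0.014,0.045],[0,0.02,0,0,0,0.012,0.045],[0,0.02,0,0,0,0,0.045],[0,0.02,0,0,0,0,0.045],[0,0.02,0,0,0,0,0.045],[0,0.02,0,0,0,0,0.045],[0,0.02,0,0,0,0,0.045],[0,0.02,0,0,0,0,0.045],[0,0.01,0,0,0,0,0.045],[0,0.005,0,0,0,0,0.045],[0,0,0,0,0,0,0.045]]
  ]
}}

```text
clock: 32.57
position: [0.5295, 0.3312, 0.2331]
ee_rot: [0.0, 0.993, 0.122, -0.002]
contact_force: [0.1, -0.8, -4.3]
width: 0.0521
```

```bash
python3 look.py r x; python3 - <<'E'
from h import *
x=Ro.from_euler('z',13.9,degrees=True).apply([0,-1,0]);z=np.array([0,0,-1.]);R=Ro.from_matrix(np.c_[np.cross(x,z),x,z]); delta(np.array([.5256,.3317,.04]),R)
E
```

```text
{'clock': 32.6667, 'qpos': [0.445, 0.3561, 1.4069, -0.0006, 1.3815, 1.774], 'position': [0.5301, 0.3294, 0.2338], 'ee_rot': [0.0007, 0.9927, 0.1207, -0.0013], 'contact_force': [-0.3847, 0.2563, -4.9152], 'moment': [-0.0527, 0.0014, -0.0021], 'width': 0.052}
d [-0.0045  0.0023 -0.1938] rv [ 0.0018 -0.0024  0.0007]
```

View pics/scene_r.png

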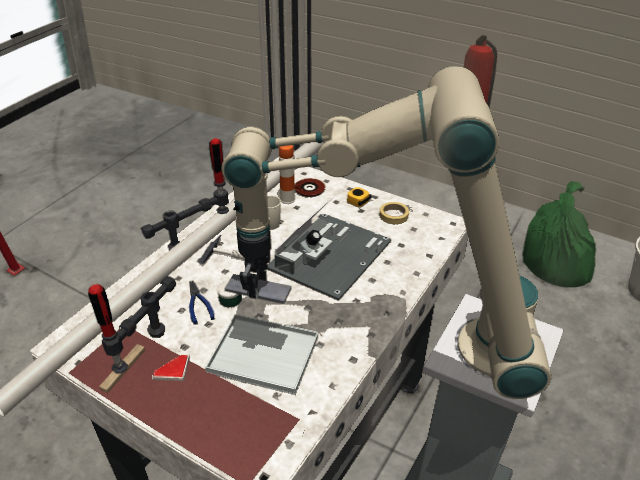

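Call:
{"name": "move_arm", "arguments": {
  "series": [
    [[-0.0022,0.0011,-0.01,0,0,0,0.045],[-0.0022,0.0011,-0.015,0,0,0,0.045],[0,0,-0.02,0,0,0,0.045],[0,0,-0.022,0,0,0,0.045],[0,0,-0.022,0,0,0,0.045],[0,0,-0.022,0,0,0,0.045],[0,0,-0.022,0,0,0,0.045],[0,0,-0.022,0,0,0,0.045],[0,0,-0.018,0,0,0,0.045],[0,0,-0.014,0,0,0,0.045],[0,0,-0.01,0,0,0,0.045],[0,0,-0.006,0,0,0,0.045],[0,0,0,0,0,0,0.045],[0,0,0,0,0,0,0.045]]
  ]
}}

```text
clock: 33.83
position: [0.5267, 0.3322, 0.0316]
ee_rot: [-0.0, 0.993, 0.12, -0.0]
contact_force: [-0.3, 0.2, -5.0]
width: 0.0519
```

Call:
{"name": "move_arm", "arguments": {
  "series": [
    [[0,0,-0.004,0,0,0,0.045],[0,0,-0.003,0,0,0,0.045],[0,0,-0.002,0,0,0,0.045],[0,0,0,0,0,0,0.045]]
  ]
}}

```text
clock: 34.17
position: [0.5261, 0.3323, 0.0222]
ee_rot: [0.0, 0.993, 0.121, -0.001]
contact_force: [-0.1, 0.1, -5.0]
width: 0.0521
```

```bash
python3 look.py s x; python3 - <<'E'
import cv2
a=cv2.imread("pics/scene_s.png")[260:400,190:330];b=cv2.imread("pics/top_s.png")[215:345,110:240]
cv2.imwrite("pics/s.png",cv2.hconcat([cv2.resize(a,(390,390),interpolation=cv2.INTER_CUBIC),cv2.resize(b,(390,390),interpolation=cv2.INTER_CUBIC)]))
E
```

```text
{'clock': 34.2667, 'qpos': [0.4514, 0.5337, 1.6873, 0.0005, 0.9215, 1.7803], 'position': [0.5263, 0.3325, 0.0224], 'ee_rot': [-0.0001, 0.9927, 0.1205, -0.0005], 'contact_force': [-0.0157, -0.0069, -5.0902], 'moment': [0.036, 0.041, -0.006], 'width': 0.0522}
```

View pics/s.png

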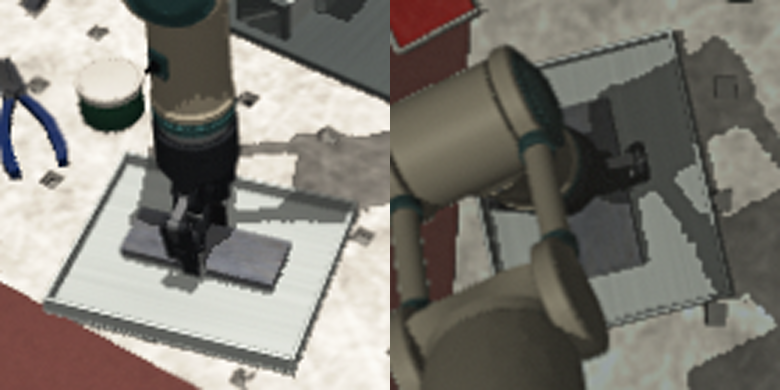

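Call:
{"name": "move_arm", "arguments": {
  "series": [
    [[0,0,-0.003,0,0,0,0.045],[0,0,-0.002,0,0,0,0.045],[0,0,-0.002,0,0,0,0.045],[0,0,0,0,0,0,0.045]]
  ]
}}

```text
clock: 34.6
position: [0.526, 0.3322, 0.0147]
ee_rot: [0.0, 0.993, 0.12, -0.001]
contact_force: [-0.1, -0.3, -5.6]
width: 0.052
```

Call:
{"name": "move_arm", "arguments": {
  "series": [
    [[0,0,-0.001,0,0,0,0.045],[0,0,-0.001,0,0,0,0.045],[0,0,0,0,0,0,0.045]]
  ]
}}

```text
clock: 34.85
position: [0.5263, 0.3323, 0.0131]
ee_rot: [0.0, 0.993, 0.12, -0.001]
contact_force: [-0.1, -0.1, -5.3]
width: 0.0521
```

Call:
{"name": "move_arm", "arguments": {
  "series": [
    [[0,0,-0.001,0,0,0,0.045],[0,0,-0.0005,0,0,0,0.045],[0,0,0,0,0,0,0.045]]
  ]
}}

```text
clock: 35.1
position: [0.5263, 0.3324, 0.013]
ee_rot: [-0.0, 0.993, 0.12, -0.0]
contact_force: [-3.4, -2.4, 5.1]
width: 0.0527
```

Call:
{"name": "move_arm", "arguments": {
  "series": [
    [[0,0,0.0005,0,0,0,0.052],[0,0,0,0,0,0,0.056],[0,0,0,0,0,0,0.06],[0,0,0,0,0,0,0.066],[0,0,0,0,0,0,0.07],[0,0,0,0,0,0,0.07],[0,0,0.004,0,0,0,0.07],[0,0,0.01,0,0,0,0.07],[0,0,0.02,0,0,0,0.07],[0,0,0.025,0,0,0,0.07],[0,0,0.025,0,0,0,0.07],[0,0,0.025,0,0,0,0.07],[0,0,0.025,0,0,0,0.07],[0,0,0.025,0,0,0,0.07],[0,0,0.025,0,0,0,0.07],[-0.01,0,0.02,0,0,0,0.07],[-0.02,0,0,0,0,0,0.07],[-0.02,0,0,0,0,0,0.07],[-0.02,0,0,0,0,0,0.07],[-0.02,0,0,0,0,0,0.07]]
  ]
}}

```text
clock: 36.77
position: [0.4355, 0.3323, 0.2175]
ee_rot: [-0.0, 0.993, 0.12, 0.0]
contact_force: [-0.5, -0.0, 1.2]
width: 0.0702
```

Call:
{"name": "move_arm", "arguments": {
  "series": [
    [[-0.02,0,0,0,0,0,0.07],[-0.02,0,0,0,0,0,0.07],[-0.02,0,0,0,0,0,0.07],[-0.02,0,0,0,0,0,0.07],[-0.01,0,0,0,0,0,0.07],[0,0,0,0,0,0,0.07],[0,0,0,0,0,0,0.07]]
  ]
}}

```text
clock: 37.35
position: [0.3468, 0.3326, 0.2171]
ee_rot: [-0.0, 0.993, 0.121, 0.001]
contact_force: [0.1, 0.6, 0.2]
width: 0.0705
```

```bash
python3 look.py t x
```

```text
{'clock': 37.45, 'qpos': [0.6186, 0.1511, 1.7378, 0.0001, 1.2519, 1.9481], 'position': [0.3476, 0.3327, 0.2167], 'ee_rot': [-0.0002, 0.9927, 0.1204, 0.0003], 'contact_force': [0.1781, -0.3904, 0.2294], 'moment': [-0.047, 0.0581, 0.0052], 'width': 0.0699}
```

View pics/scene_t.png

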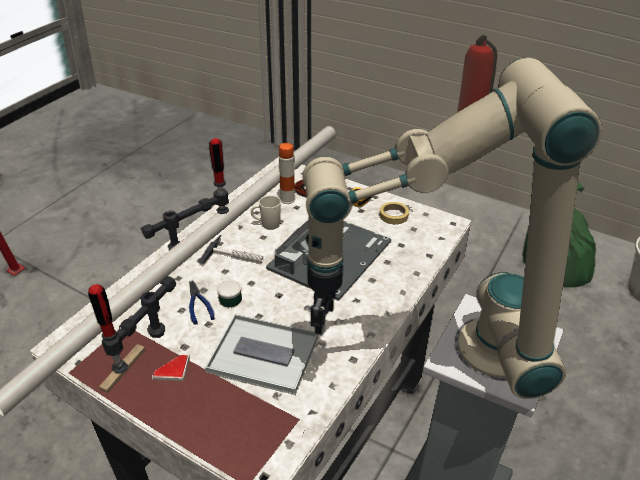

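View pics/top_t.png

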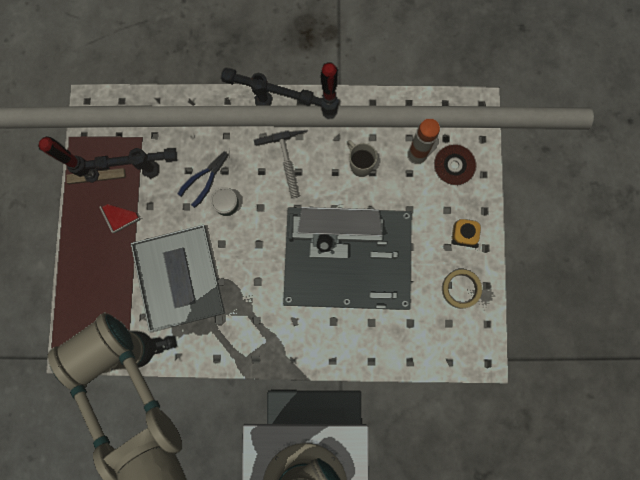

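```bash
python3 -c "
from rig import manip
print(manip.sign_off())"
```

```text
the job is handed in; nothing more can be done
None
```

The jaw is fully back and the steel plate lies flat in the tray. I handed the job in at about 37.5 s of the 72 s allowed, and `sign_off()` reported no verdict.

- **Jaw:** I gripped the knob across two flats and pulled. It was not locked, so the knob never needed a deliberate turn. The jaw travelled about 80 mm and stopped at roughly 10 N, and it stayed back after I let go.
- **Plate:** My first grip was too low. When I lowered the plate over the tray, the fingertips touched the floor (about 25 N of push) with the plate still about 14 mm above it. Instead of letting it drop, I put the plate back in its nest, gripped it higher, and returned to the tray. It then touched the floor before the fingertips did, and I opened the fingers gently.
- **Last checks:**
    - In the last two pictures the plate lies flat near the middle of the tray (top view about 177, 277).
    - The knob is at column 323 of the top view, against 356 at the start, which fits about 80 mm of travel.
    - The tape, tin and measure look unmoved by eye.
    - The gripper is clear of everything.
- **Disagreement between views:** Readings from the scene camera were several millimetres off those from the top camera. I relied on the top view and on contact forces.

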